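# Shift the pottery wheel's gear lever from second to third

### The arm

A 6-joint arm with a two-finger parallel gripper is mounted at the origin on a cart in front of the work surface, level with it; the furniture and walls round the work are solid. World frame = base frame: x ahead of the robot, y to its left, z up, the work surface at z = 0. Lengths are in mm, angles in rad, forces in N, time in s.
With the tool pointing down it reaches from about 350 to 975 mm from the base axis. Payload 7.1 kg.
Tool frame: the origin (TCP) lies midway between the tips of the shut fingers; the grasp point (between the pads) lies 19 mm behind it (ctrl.grasp_offset is the distance from the TCP to the grasp point, in mm); z points along the fingers, y is the line along which they close (so a half turn about z gives the same grasp; the last joint's range is limited). The gripper opens to 88 mm and grips with 3 to 60 N. Pads are 20 mm wide; open, the fingers measure 115 mm over their backs; the gripper's body (75 mm by 178 mm) begins 61 mm behind the grasp point.
Start: joints at [1.143, 0.423, 1.63, -0, 1.089, -0.019], TCP at [248.41, 573.495, 222.675] pointing down, gripper open.
Joint ranges: [-3, 3], [-0.9, 2.11], [0.09, 2.58], [-1.31, 4.45], [0.11, 2.69], [-2.54, 2.54]. Speed limits (rad/s): [2.39, 2.39, 3.01, 3.14, 3.14, 3.14].

### API

Orientations are given as a rotation vector (axis times angle).
In Python, from workcell import ctrl gives the robot as it stands. The module is installed in compiled form; this text tells all that it offers.
- The arm moves only by the tool servo_tool, never from a script. Its argument "rows" is a list of rows, each a list of 7 numbers: the turn, a rotation vector about the tool's x, y, z as a fraction of full scale, then the shift along the tool's x, y, z as a fraction of full scale, then the finger opening in mm, from 0 to 87.8. A call has 1 to 10 rows; each row is the pose to reach, as a shift and turn from the pose commanded when the call began, along the tool's axes at that moment; what a row does not reach only later rows make up. Full scale, the value 1, is 20 cm for a shift and 1.5 rad for a turn. A row lasts 1/8 s, in which the tool goes at most 62.5 mm and 10.7 degrees, less where a joint would pass 70% of its speed; a pose out of reach is approached as far as the arm can. A call with a number of a shift or a turn outside -1 to 1 is refused whole. A call with a gripper value outside its range is refused whole. The fingers move at their own pace and stop on an object; the grip force is fixed at half the most. Time passes only in rows, so rows that repeat a pose let the fingers close. It gives the time, the measured TCP pose, the force, the opening and the grip force at its end, in the units of the state.
- ctrl.get_obs(): the state, without advancing time (a new reading comes with each control period).
- ctrl.get_image(name): name is "scene" or "top" or "wrist"; returns (picture, depth): 400x640x3 uint8, red, green, blue; 400x640 float32, mm along the optical axis (not along the pixel's ray), 0 where there is no reading.
- ctrl.camera_info(name): a dict with "intrinsics" (3x3 intrinsics, pixels), "k1" (the pictures are not rectified: a ray, as slopes to the right and down, at radius r is drawn at 1 + k1 r^2 times it, then the intrinsics apply), "R" (3x3) and "t" (3): a world point X has camera coordinates R X + t. Camera axes: x right, y down, z forward; pixel columns grow to the right and rows downward; lengths in mm; the calibration is good to about 2 mm. A picture is of the moment at which its call begins: read the wrist's pose just before it. camera_info takes no time and is no camera call; for the wrist camera it gives the pose at the moment of the call.
- ctrl.close_job(): hands the job in; it is judged then, once.
The state is a dict: "t": time; "qpos": joint angles; "qvel": joint speeds; "joint_torque": joint torques, N m; "ee_pos": TCP position; "orientation": TCP orientation; "ft_force": force on the tool from outside, world axes, zero at the start; "moment": the same for the moment, N m; "width": finger opening in mm; "grasp_force": force on a finger pad.
Only numpy, scipy, OpenCV 4.12 (cv2) and the standard library are available. Lean on these libraries where they do the work, as an engineer would, in place of code of your own. Each camera call takes 0.05 s, during which the arm holds its last target. There are 200 camera calls.

### The job

The small pottery wheel stands in second gear. With the fingertips only, gently push its ball-topped lever forward out of the second slot into neutral, across the gate to the right, and then forward until it is fully home in the third slot (three red dots). Push it by the side of the ball without gripping it or forcing it, do not run it into the first or fourth slot on the way, and leave the things around the machine where they are.

Things in the scene. Friction and masses are not known exactly. Their poses are not given: they have to be found in the camera images.
- pottery_wheel: Table-top pottery wheel, fixed to the desk; blue housing 124 x 124 x 72 mm with the gear gate on top, behind it a round grey splash pan and aluminium wheel head (98 mm high, edge 78 mm forward of the gate centre). Origin on the desk under the gate centre; x points forward (from gate to wheel head), y left, z up. It stands turned about z differently each time.
- gate_centre (a point): Centre of the H-shaped cut-out, on the top face of the aluminium gate plate, 78 mm above the desk; axes as the machine's. Two lanes 12 mm wide along x, centred at y = +17.5 and -17.5 mm, ending at x = +/-22.5 mm; the neutral channel, 17 mm wide along y, joins them at x = 0; inner corners rounded. The 8 mm lever rod pivots 73 mm below this point and stops at the edges.
- third_slot_end (a point): End of the third slot (far right: +x, -y; three red dots), on the gate plate's top face, mid lane. Slot 1 is far left (+x, +y; one dot), slot 2 near left (-x, +y; two dots), slot 4 near right (-x, -y; four dots).
- ball_knob: Black ball, 40 mm in diameter, on top of the gear lever; origin at its centre, 145 mm from the lever's pivot (150 mm above the desk when upright, 140 mm at a slot's end). At a slot's end it stands about 36 mm to the side and 34 mm forward or back of the gate centre. All the machine's other parts are at least 20 mm lower than the ball's underside.
- shift_across (a joint): Sideways lean of the lever, rad: about -0.25 in the left lane, 0 upright, about +0.25 in the right lane (positive leans to the machine's right, -y of the gate). Its stops are at about -0.26 and +0.26. Moving it takes about 2 N at the ball; it stays where it is left.
- shift_fore (a joint): Forward lean of the lever, rad: 0 in the middle of neutral, about +0.24 fully home in slot 1 or 3 (forward), -0.24 in slot 2 or 4. It starts in slot 2. The lever can cross between the lanes only while this lies between about -0.06 and +0.06. Moving it takes about 2 N at the ball; it stays where it is left.
- glue_stick: Upright loose glue stick, yellow with a red cap, 26 mm in diameter, 86 mm high, to the right of the gate; origin at the centre of its foot. Bystander.
- wood_block: Loose wooden sanding block, 45 x 75 x 35 mm, on the desk to the right of the machine; origin at the centre of its underside. Bystander.
- red_tube: Loose paint tube with red end, 39 x 131 x 26 mm, lying on the desk in front of the machine; origin at the centre of its underside. Bystander.
- masking_tape: Loose roll of masking tape, 98 mm across, 25 mm high, lying on the other table to the left; origin at the centre of its underside. Bystander.

How it is judged:
By the outcome, as a careful person would: the job done as asked, in the order asked, and still so for the second after the job is handed in, with the robot touching nothing.
It also fails if it takes over 53 s, if anything falls off the work surface, if the arm or the gripper's body presses on something with over 40 N, if the wrist force passes 120 N, or if a joint passes its speed limit or range.

## Working session

There is one attempt and no reset: what is moved stays moved. The work goes in short steps, Python scripts to look and compute and a tool call to move; the robot and the scene stay as the last step left them, time stands still between calls to the robot, and variables do not carry over. Pictures are saved under pics/ and viewed, at most 10 in all, crops included, and the job is handed in when it is done.

Besides the shell and the picture viewer there is one more tool, called after "Call:" by a JSON object that holds its "api" and its "payload", one argument or row to a line. servo_tool: Moves the arm, as the interface text tells. Its arguments: {"type":"object","properties":{"rows":{"type":"array","items":{"type":"array","items":{"type":"number"}}}},"required":["rows"]}

```bash
mkdir -p pics; cat > h.py <<'E'
import numpy as np, cv2
from workcell import ctrl
from scipy.spatial.transform import Rotation as Ro
def grab(n):
    o=ctrl.get_obs(); i=ctrl.camera_info(n); p,d=ctrl.get_image(n); np.savez('pics/'+n+'.npz',p=p,d=d,K=i['intrinsics'],k1=i['k1'],R=i['R'],t=i['t'])
    return p,d
def cloud(n):
    f=np.load('pics/'+n+'.npz'); d=f['d']; h,w=d.shape
    u,v=np.meshgrid(np.arange(w),np.arange(h))
    pts=np.stack([u,v],-1).reshape(-1,1,2).astype(float)
    s=cv2.undistortPoints(pts,f['K'],np.array([float(f['k1']),0,0,0])).reshape(h,w,2)
    c=np.concatenate([s,np.ones((h,w,1))],-1)*d[...,None]
    X=(c-f['t'])@f['R']; X[d==0]=np.nan
    return f['p'],X
E
python3 - <<'E'
from h import *
for n in('scene','top'):
    p,d=grab(n); cv2.imwrite(f'pics/{n}1.png',p[...,::-1])
o=ctrl.get_obs(); print(o['t'],o['ee_pos'],Ro.from_rotvec(o['orientation']).as_matrix().round(3))
E
```

```text
0.1 [248.21135525 573.07175059 222.01242342] [[-0.918  0.397 -0.001]
 [ 0.397  0.918 -0.001]
 [-0.    -0.001 -1.   ]]
```

View pics/scene1.png

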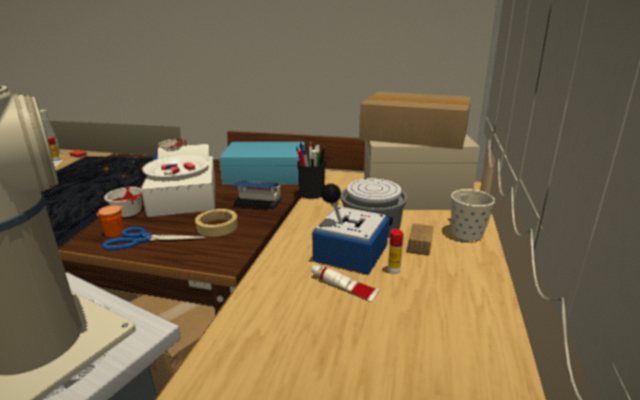

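View pics/top1.png

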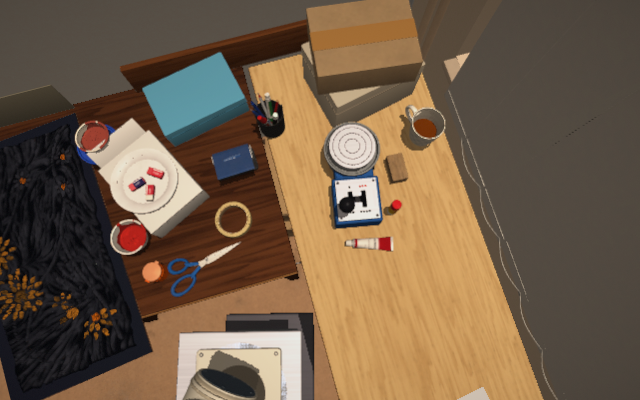

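The top view shows the housing at about (357,201), the ball at (347,205), the wheel head at (352,147), the glue stick at (396,205) and the tube at (370,243). Next I turn these into positions.

```bash
python3 - <<'E'
from h import *
p,X=cloud('top')
for u,v in[(347,205),(352,147),(375,185),(396,205),(397,168),(370,243),(320,300)]: print((u,v),X[v,u].round(1))
sub=np.zeros(X.shape[:2],bool); sub[120:232,320:390]=1
Z=X[...,2]
# gate plate: z 70..86, bright
m=sub&(Z>73)&(Z<83)&(p.min(-1)>130); m[:175]=0
r=cv2.minAreaRect(X[m][:,:2].astype(np.float32)); print('plate',m.sum(),r)
m2=sub&(Z>66)&(Z<84); m2[:172]=0
r=cv2.minAreaRect(X[m2][:,:2].astype(np.float32)); print('housing',m2.sum(),r,np.median(Z[m]))
m=sub&(Z>92)&(Z<106); m[172:]=0
print('head',cv2.minEnclosingCircle(X[m][:,:2].astype(np.float32)),np.median(Z[m]))
for n in('top','scene'):
    p,X=cloud(n); f=np.load(f'pics/{n}.npz')
    c=X[205,347] if n=='top' else X[193,331]
    m=(np.abs(X-c).max(-1)<45)&(X[...,2]>125)&(p.max(-1)<80)
    P=X[m]
    from scipy.optimize import least_squares
    s=least_squares(lambda q:np.linalg.norm(P-q,axis=1)-20,P.mean(0),loss='soft_l1'); print(n,'ball',m.sum(),s.x.round(1),s.cost/len(P),P[:,2].max())
p,X=cloud('top'); cv2.imwrite('pics/c1.png',cv2.resize(p[165:255,310:420,::-1],None,fx=6,fy=6,interpolation=cv2.INTER_CUBIC))
E
```

```text
(347, 205) [ 448.9 -281.   163.5]
(352, 147) [ 617.7 -303.   100.9]
(375, 185) [ 518.7 -361.5   80.9]
(396, 205) [ 462.9 -412.6   86.9]
(397, 168) [ 577.5 -430.4   36.6]
(370, 243) [ 373.7 -349.    20.4]
(320, 300) [ 226.7 -212.1   -1.2]
plate 1198 ((483.75994873046875, -313.72894287109375), (111.41362762451172, 110.17961883544922), 3.9271867275238037)
housing 1901 ((490.6689147949219, -311.47705078125), (142.30419921875, 123.90389251708984), 4.169142246246338) 78.17226071715027
head ((632.965576171875, -296.975341796875), 73.92459106445312) 98.42680516096183
top ball 193 [ 446.7 -280.8  172.9] 4.056440737727271 165.7566865782562
scene ball 297 [ 454.6 -280.6  143. ] 0.34256105493667766 162.9830943687076
```

View pics/c1.png

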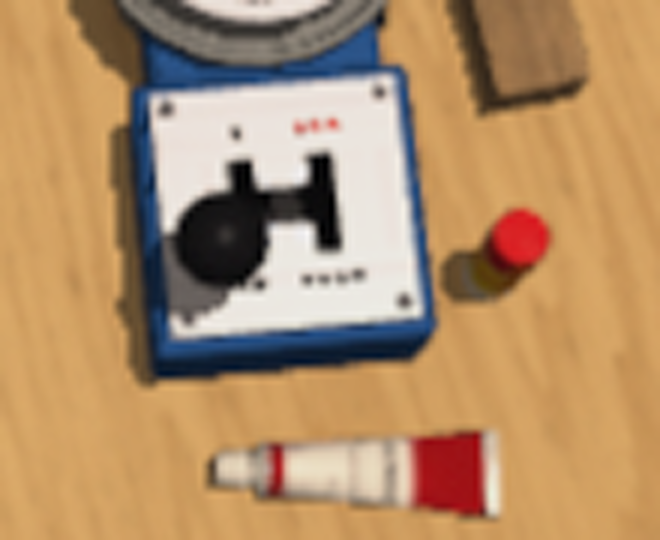

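The gate centre is at about (484,-314), yaw about 4.2°. That predicts the ball at (448,-281), which matches the fit. I'll work with tool y along machine forward, tool x along machine left and the fingers shut. The first step is to turn and go round.

Call:
{"api": "servo_tool", "payload": {
  "rows": [
    [0,0,0.1,-0.12,-0.04,0,0],
    [0,0,0.2,-0.26,-0.09,0,0],
    [0,0,0.3,-0.4,-0.14,0,0],
    [0,0,0.4,-0.54,-0.19,0,0],
    [0,0,0.5,-0.68,-0.24,0,0],
    [0,0,0.6,-0.82,-0.29,0,0],
    [0,0,0.7,-0.92,-0.33,0,0],
    [0,0,0.726,-0.96,-0.34,0,0],
    [0,0,0.726,-0.96,-0.34,0,0]
  ]
}}

```text
t: 1.23
ee_pos: [397.6, 434.7, 222.5]
orientation: [-2.137, -2.302, 0.001]
ft_force: [0.0, -0.1, 0.2]
width: 2.1
grasp_force: 0.0
```

```bash
cat >> h.py <<'E'
C=np.array([484,-314.,0]); YAW=np.deg2rad(4.2)
M=Ro.from_euler('z',YAW).as_matrix()
def to(*m):
    "rows shift/turn from now to machine-frame target (tool down, tool x = machine y, tool y = machine x)"
    o=ctrl.get_obs(); T=Ro.from_rotvec(o['orientation']); Tm=T.as_matrix()
    print('t',round(o['t'],2),'machine pos',(M.T@(o['ee_pos']-C)).round(1),'F',(M.T@o['ft_force']).round(1),'q',np.round(o['qpos'],2),'w',round(o['width'],1))
    W=np.stack([M[:,1],M[:,0],[0,0,-1]],1)
    turn=(T.inv()*Ro.from_matrix(W)).as_rotvec()/1.5
    for p in m: print(p,(Tm.T@(M@np.array(p)+C-o['ee_pos'])/200).round(3),'turn',turn.round(3))
E
python3 -c "
from h import *
to((-90,36,222),(-90,36,130))"
```

```text
t 1.23 machine pos [-31.3 753.  222.5] F [ 0.  -0.1  0.2] q [0.81 0.37 1.71 0.   1.06 0.74] w 2.1
(-90, 36, 222) [-3.585e+00 -2.970e-01  3.000e-03] turn [-0.     0.     0.001]
(-90, 36, 130) [-3.585 -0.297  0.463] turn [-0.     0.     0.001]
```

Call:
{"api": "servo_tool", "payload": {
  "rows": [
    [0,0,0,-0.2,0,0,0],
    [0,0,0,-0.4,0,0,0],
    [0,0,0,-0.6,0,0,0],
    [0,0,0,-0.8,0,0,0],
    [0,0,0,-1,0,0,0],
    [0,0,0,-1,0,0,0]
  ]
}}

```text
t: 1.98
ee_pos: [411.6, 234.2, 222.7]
orientation: [-2.139, -2.301, 0.001]
ft_force: [-0.1, 0.8, 0.8]
width: 0.6
grasp_force: 0.0
```

Call:
{"api": "servo_tool", "payload": {
  "rows": [
    [0,0,0,-0.2,0,0,0],
    [0,0,0,-0.4,0,0,0],
    [0,0,0,-0.6,0,0,0],
    [0,0,0,-0.8,0,0,0],
    [0,0,0,-1,0,0,0],
    [0,0,0,-1,0,0,0]
  ]
}}

```text
t: 2.72
ee_pos: [427.3, 35.3, 222.8]
orientation: [2.14, 2.3, 0.001]
ft_force: [0.1, 0.4, -1.0]
width: 0.3
grasp_force: 0.0
```

Call:
{"api": "servo_tool", "payload": {
  "rows": [
    [0,0,0,-0.2,-0.06,0,0],
    [0,0,0,-0.4,-0.12,0,0],
    [0,0,0,-0.6,-0.18,0,0],
    [0,0,0,-0.8,-0.24,0,0],
    [0,0,0,-1,-0.3,0,0],
    [0,0,0,-1,-0.3,0,0]
  ]
}}

```text
t: 3.48
ee_pos: [382.2, -168.6, 222.8]
orientation: [2.14, 2.299, 0.001]
ft_force: [-0.2, 0.2, -0.5]
width: 0.1
grasp_force: 0.0
```

```bash
python3 - <<'E'
from h import *
to((-90,36,222),(-90,36,130))
p,d=grab('wrist'); cv2.imwrite('pics/w1.png',p[...,::-1])
p,X=cloud('wrist')
Z=X[...,2]
m=(Z>76)&(Z<81.5)&(p.min(-1)>110)
P=X[m]; 
print('plate',m.sum(),cv2.minAreaRect(P[:,:2].astype(np.float32)) if m.sum()>9 else '')
m=(Z>125)&(Z<166)&(p.max(-1)<80); P=X[m]; print(m.sum(), P.mean(0) if m.sum() else '')
E
```

```text
t 3.48 machine pos [-90.9 152.4 222.8] F [-0.2  0.2 -0.5] q [-0.44  0.11  2.06  0.    0.97 -0.52] w 0.1
(-90, 36, 222) [-0.582  0.005  0.004] turn [ 0.     0.    -0.001]
(-90, 36, 130) [-0.582  0.005  0.464] turn [ 0.     0.    -0.001]
plate 640 ((573.166015625, -270.47637939453125), (159.888427734375, 102.24868774414062), 51.51546859741211)
0
```

View pics/w1.png

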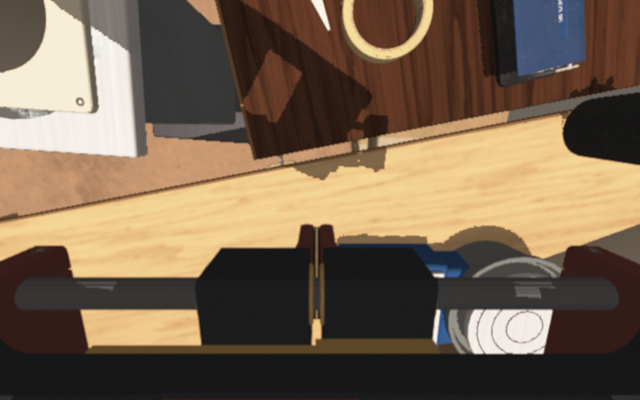

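The wrist view is mostly blocked by the gripper: the shut tips are at (318,235) and the wheel is at (520,320). I'll rely on contact force and the top view, so next I go behind the ball and down.

Call:
{"api": "servo_tool", "payload": {
  "rows": [
    [0,0,0,-0.2,0,0,0],
    [0,0,0,-0.4,0,0,0],
    [0,0,0,-0.58,0,0,0],
    [0,0,0,-0.58,0,0.15,0],
    [0,0,0,-0.58,0,0.3,0],
    [0,0,0,-0.58,0,0.4,0],
    [0,0,0,-0.58,0,0.46,0],
    [0,0,0,-0.58,0,0.46,0]
  ]
}}

```text
t: 4.53
ee_pos: [390.3, -282.5, 130.1]
orientation: [-2.136, -2.302, -0.0]
ft_force: [-0.2, 0.6, -0.3]
width: 0.4
grasp_force: 0.0
```

```bash
python3 - <<'E'
from h import *
to((-72,36,130))
p,d=grab('top'); cv2.imwrite('pics/t2.png',cv2.resize(p[165:255,310:420,::-1],None,fx=6,fy=6,interpolation=cv2.INTER_CUBIC))
p,d=grab('scene'); cv2.imwrite('pics/s2.png',cv2.resize(p[160:280,270:430,::-1],None,fx=5,fy=5,interpolation=cv2.INTER_CUBIC))
E
```

```text
t 4.53 machine pos [-91.1  38.3 130.1] F [-0.1  0.6 -0.3] q [-0.65  0.36  2.01  0.    0.78 -0.73] w 0.4
(-72, 36, 130) [-0.012  0.095  0.001] turn [-0.001 -0.001  0.001]
```

View pics/s2.png

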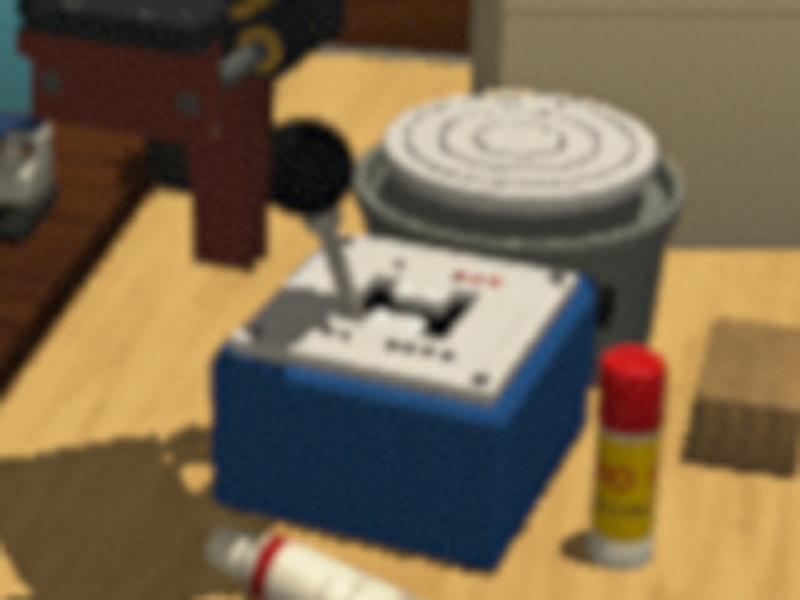

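```bash
python3 - <<'E'
from h import *
f=np.load('pics/scene.npz')
print('cam',(-f['R'].T@f['t']))
o=ctrl.get_obs()
for P in(o['ee_pos'],np.array([448,-281,140.]),np.array([484,-314,78.])):
    u=cv2.projectPoints(P.reshape(1,3),cv2.Rodrigues(f['R'])[0],f['t'],f['K'],np.array([float(f['k1']),0,0,0]))[0].ravel(); print(P.round(),u.round(1),((u-[270,160])*5).round())
p,X=cloud('scene'); 
for u,v in[(231+85,160+45),(270+46,160+50),(331,192)]: print(X[v,u])
E
```

```text
cam [-198.66448664 -620.24145998  456.33775264]
[ 391. -283.  131.] [315.6 211.3] [228. 256.]
[ 448. -281.  140.] [329.  195.5] [295. 178.]
[ 484. -314.   78.] [351.8 220.4] [409. 302.]
[ 383.04876799 -288.8062613   148.02040222]
[ 383.1202229  -288.6311618   138.06975428]
[ 437.8093992  -290.50071397  153.05288479]
```

View pics/t2.png

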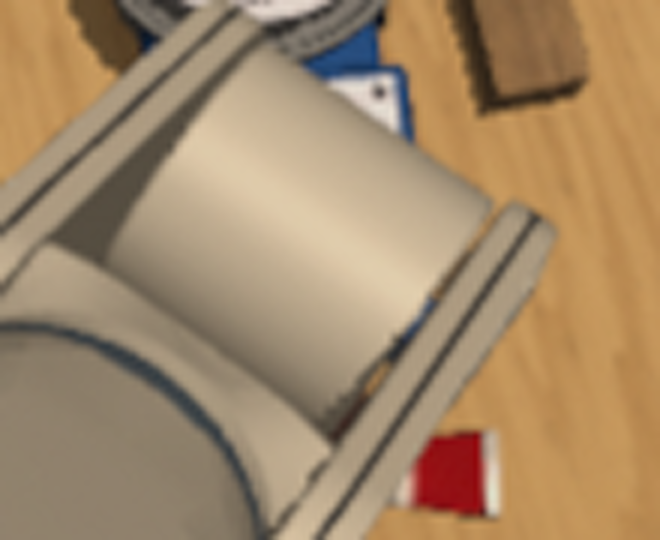

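The top view is blocked by the arm (wrist over the gate). The scene view shows the tip at (230,258) standing clear behind the ball at (310,165). I'll approach in small steps and watch the force.

Call:
{"api": "servo_tool", "payload": {
  "rows": [
    [0,0,0,-0.005,0.04,0,0],
    [0,0,0,-0.01,0.08,0,0],
    [0,0,0,-0.01,0.09,0,0],
    [0,0,0,-0.01,0.1,0,0],
    [0,0,0,-0.01,0.1,0,0]
  ]
}}

```text
t: 5.25
ee_pos: [410.0, -284.2, 130.6]
orientation: [-2.139, -2.301, 0.0]
ft_force: [0.6, -0.4, 0.3]
width: 0.5
grasp_force: 0.0
```

Call:
{"api": "servo_tool", "payload": {
  "rows": [
    [0,0,0,0,0.01,0,0],
    [0,0,0,0,0.02,0,0],
    [0,0,0,0,0.02,0,0]
  ]
}}

```text
t: 5.62
ee_pos: [414.2, -284.0, 130.7]
orientation: [2.139, 2.301, 0.0]
ft_force: [-0.1, -0.1, -0.1]
width: 0.7
grasp_force: 0.0
```

Call:
{"api": "servo_tool", "payload": {
  "rows": [
    [0,0,0,0,0.01,0,0],
    [0,0,0,0,0.02,0,0],
    [0,0,0,0,0.02,0,0]
  ]
}}

```text
t: 6.0
ee_pos: [418.2, -283.7, 130.7]
orientation: [2.139, 2.301, -0.0]
ft_force: [0.4, 0.1, 0.1]
width: 0.5
grasp_force: 0.0
```

Call:
{"api": "servo_tool", "payload": {
  "rows": [
    [0,0,0,0,0.01,0,0],
    [0,0,0,0,0.02,0,0],
    [0,0,0,0,0.02,0,0]
  ]
}}

```text
t: 6.38
ee_pos: [422.2, -283.4, 130.7]
orientation: [2.139, 2.301, 0.0]
ft_force: [-0.5, -0.0, 0.7]
width: 0.4
grasp_force: 0.0
```

Call:
{"api": "servo_tool", "payload": {
  "rows": [
    [0,0,0,0,0.01,0,0],
    [0,0,0,0,0.015,0,0],
    [0,0,0,0,0.015,0,0]
  ]
}}

```text
t: 6.75
ee_pos: [424.9, -283.1, 130.7]
orientation: [-2.139, -2.301, 0.0]
ft_force: [-0.2, 0.1, 0.1]
width: 0.5
grasp_force: 0.2
```

```bash
python3 - <<'E'
from h import *
to((-55,36,130))
p,d=grab('scene'); cv2.imwrite('pics/s3.png',cv2.resize(p[165:245,290:400,::-1],None,fx=7,fy=7,interpolation=cv2.INTER_CUBIC))
E
```

```text
t 6.75 machine pos [-56.6  35.1 130.7] F [-0.2  0.1  0.1] q [-0.61  0.39  1.95 -0.    0.8  -0.68] w 0.5
(-55, 36, 130) [0.004 0.008 0.003] turn [-0. -0. -0.]
```

View pics/s3.png

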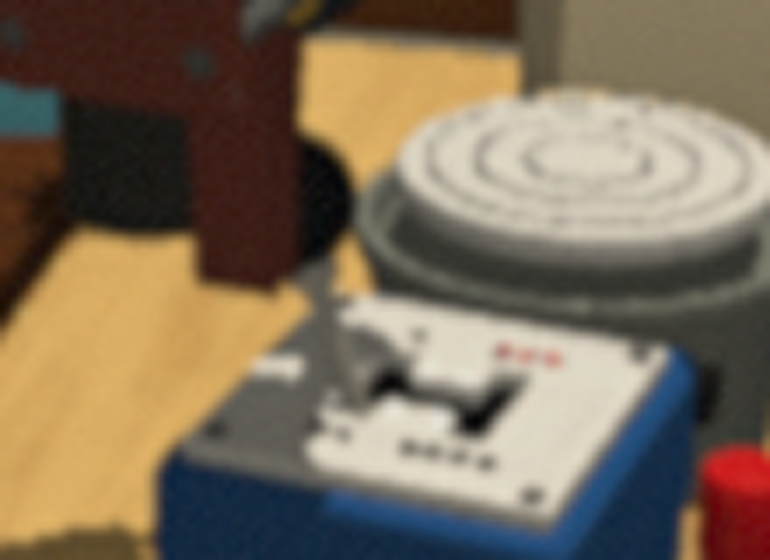

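The scene view shows the ball unmoved (right edge at column 340 as before). The finger now overlaps it in view, nearly touching. I'll go on slowly.

Call:
{"api": "servo_tool", "payload": {
  "rows": [
    [0,0,0,0.002,0.01,0,0],
    [0,0,0,0.004,0.02,0,0],
    [0,0,0,0.004,0.02,0,0]
  ]
}}

```text
t: 7.18
ee_pos: [428.9, -281.9, 130.7]
orientation: [-2.139, -2.301, 0.0]
ft_force: [-2.3, -0.5, 2.6]
width: 0.5
grasp_force: 1.1
```

Call:
{"api": "servo_tool", "payload": {
  "rows": [
    [0,0,0,0,0.01,0,0],
    [0,0,0,0,0.02,0,0],
    [0,0,0,0,0.02,0,0]
  ]
}}

```text
t: 7.55
ee_pos: [433.1, -281.7, 130.6]
orientation: [-2.139, -2.301, -0.0]
ft_force: [-1.9, 1.0, 2.6]
width: 0.3
grasp_force: 1.0
```

Call:
{"api": "servo_tool", "payload": {
  "rows": [
    [0,0,0,0,0.01,0,0],
    [0,0,0,0,0.02,0,0],
    [0,0,0,0,0.03,0,0],
    [0,0,0,0,0.03,0,0]
  ]
}}

```text
t: 8.05
ee_pos: [439.2, -281.3, 130.7]
orientation: [2.139, 2.301, 0.0]
ft_force: [-1.4, 0.7, 2.2]
width: 0.3
grasp_force: 0.9
```

```bash
cat >> h.py <<'E'
def ball():
    grab('scene'); p,X=cloud('scene'); f=np.load('pics/scene.npz')
    m=np.zeros(X.shape[:2],bool); m[170:225,300:365]=1
    m&=(p.max(-1)<45)&(X[...,2]>118)&(X[...,2]<175)
    m&=(np.abs(X[...,0]-470)<70)&(np.abs(X[...,1]+310)<75)
    P=X[m]
    from scipy.optimize import least_squares
    s=least_squares(lambda q:np.linalg.norm(P-q,axis=1)-20,P.mean(0)+[8,5,-8],loss='soft_l1',f_scale=2.).x
    print('ball world',s.round(1),'machine',(M.T@(s-C)).round(1),'n',len(P))
E
python3 -c "
from h import *
to((-40,36,130)); ball()"
```

```text
t 8.05 machine pos [-42.3  35.9 130.7] F [-1.3  0.8  2.2] q [-0.59  0.41  1.92  0.    0.81 -0.67] w 0.3
(-40, 36, 130) [0.001 0.012 0.003] turn [ 0.  0. -0.]
ball world [ 467.1 -278.7  145.1] machine [-14.2  36.4 145.1] n 102
```

```bash
python3 - <<'E'
from h import *
def ray(n,px,z=78):
    f=np.load(f'pics/{n}.npz'); s=cv2.undistortPoints(np.array(px,float).reshape(-1,1,2),f['K'],np.array([float(f['k1']),0,0,0])).reshape(-1,2)
    d=np.c_[s,np.ones(len(s))]@f['R']; c=-f['R'].T@f['t']; return c+d*((z-c[2])/d[:,2])[:,None]
t=np.array([(167,108),(379,92),(404,300),(188,318),(318,153),(330,250)])/6+[310,165]-.42
P=ray('top',t); print('top screws FL FR BR BL, lane ends\n',P.round(1)[:,:2],'ctr',P[:4].mean(0).round(1))
s=np.array([(640,350),(533,495),(218,430),(520,375),(475,432)])/7+[290,165]-.43
Q=ray('scene',s); print('scene FR BR BL laneF laneB\n',Q.round(1)[:,:2],'ctr',(Q[0]+Q[2])[:2]/2)
p,X=cloud('scene'); Z=X[...,2]; m=(Z>70)&(Z<90)&(p.min(-1)>120)&(X[...,0]<560); m[:200]=0
print('scene depth plate z',np.median(Z[m]),cv2.minAreaRect(X[m][:,:2].astype(np.float32)))
for a in(P[1]-P[2],P[0]-P[3],P[4]-P[5],Q[0]-Q[1]): print(np.degrees(np.arctan2(a[1],a[0])).round(1),end=' ')
E
```

```text
top screws FL FR BR BL, lane ends
 [[ 527.7 -263.2]
 [ 533.4 -356.6]
 [ 440.3 -363.3]
 [ 434.  -269.9]
 [ 506.2 -328.7]
 [ 462.8 -332.3]] ctr [ 483.8 -313.3   78. ]
scene FR BR BL laneF laneB
 [[ 536.9 -356.3]
 [ 440.1 -363.2]
 [ 433.3 -270.3]
 [ 505.  -331.5]
 [ 466.1 -334.5]] ctr [ 485.09203344 -313.28875616]
scene depth plate z 77.7728634727298 ((487.4807434082031, -313.17828369140625), (121.2697525024414, 108.52100372314453), 4.3698225021362305)
4.1 4.1 4.6 4.1
```

```bash
sed -i 's/484,-314.,0/484.3,-313.3,0/; s/deg2rad(4.2)/deg2rad(4.1)/' h.py; python3 - <<'E'
from h import *
def ray(n,px,z=78):
    f=np.load(f'pics/{n}.npz'); s=cv2.undistortPoints(np.array(px,float).reshape(-1,1,2),f['K'],np.array([float(f['k1']),0,0,0])).reshape(-1,2)
    d=np.c_[s,np.ones(len(s))]@f['R']; c=-f['R'].T@f['t']; return c+d*((z-c[2])/d[:,2])[:,None]
def cen(fn,x0,x1,y0,y1):
    g=cv2.imread(fn)[y0:y1,x0:x1].max(-1)<50
    n,l,s,c=cv2.connectedComponentsWithStats(cv2.morphologyEx(g.astype(np.uint8),cv2.MORPH_OPEN,np.ones((7,7),np.uint8))); i=1+s[1:,4].argmax(); print(s[i]); return c[i]+[x0,y0]
for n,b in(('top',(330,365,190,220)),('scene',(315,350,178,210))):
    c=cen(f'pics/{n}1.png',*b); P=ray(n,[c],141)[0]; print(n,c,P.round(1),'machine',(M.T@(P-C)).round(1))
to()
E
```

```text
[10 12 11 10 89]
top [344.93258427 206.61797753] [ 449.7 -277.3  141. ] machine [-31.9  38.4 141. ]
[  0   0  25  24 404]
scene [325.92326733 190.67574257] [ 464.4 -265.4  141. ] machine [-16.4  49.2 141. ]
t 8.1 machine pos [-42.8  35.1 130.7] F [-1.3  0.1  0.9] q [-0.59  0.41  1.92  0.    0.81 -0.67] w 0.3
```

```bash
python3 - <<'E'
from h import *
def ray(n,px,z=78):
    f=np.load(f'pics/{n}.npz'); s=cv2.undistortPoints(np.array(px,float).reshape(-1,1,2),f['K'],np.array([float(f['k1']),0,0,0])).reshape(-1,2)
    d=np.c_[s,np.ones(len(s))]@f['R']; c=-f['R'].T@f['t']; return c+d*((z-c[2])/d[:,2])[:,None]
for n,c in(('top',(346.8,204.1)),('scene',(331.8,192.9))):
  for z in (140,144):
    P=ray(n,[c],z)[0]; print(n,z,P.round(1),'machine',(M.T@(P-C)).round(1))
E
```

```text
top 140 [ 456.1 -282.1  140. ] machine [-25.9  33.1 140. ]
top 144 [ 455.3 -281.9  144. ] machine [-26.7  33.4 144. ]
scene 140 [ 461.9 -279.8  140. ] machine [-19.9  35.  140. ]
scene 144 [ 453.6 -284.1  144. ] machine [-28.6  31.3 144. ]
```

The gate centre is confirmed by both cameras. The ball started at about x=-27 and is now at about -14, so the push needs another 13 mm or so to reach neutral.

Call:
{"api": "servo_tool", "payload": {
  "rows": [
    [0,0,0,0,0.01,0,0],
    [0,0,0,0,0.025,0,0],
    [0,0,0,0,0.04,0,0],
    [0,0,0,0,0.05,0,0],
    [0,0,0,0,0.05,0,0]
  ]
}}

```text
t: 8.72
ee_pos: [449.1, -280.6, 130.7]
orientation: [2.138, 2.301, 0.0]
ft_force: [-1.2, 0.4, 1.3]
width: 0.7
grasp_force: 0.7
```

```bash
python3 -c "
from h import *
to(); ball()"
```

```text
t 8.72 machine pos [-32.7  35.1 130.7] F [-1.1  0.5  1.3] q [-0.58  0.42  1.91  0.    0.82 -0.65] w 0.7
ball world [ 476.9 -277.6  145.8] machine [ -4.8  36.2 145.8] n 99
```

Call:
{"api": "servo_tool", "payload": {
  "rows": [
    [0,0,0,0,0.01,0,0],
    [0,0,0,0,0.02,0,0],
    [0,0,0,0,0.02,0,0],
    [0,0,0,0,-0.05,0,0],
    [0,0,0,0,-0.15,0,0],
    [0,0,0,0.15,-0.15,0,0],
    [0,0,0,0.3,-0.15,0,0],
    [0,0,0,0.3,-0.15,0,0]
  ]
}}

```text
t: 9.78
ee_pos: [412.9, -221.7, 130.6]
orientation: [-2.137, -2.302, 0.0]
ft_force: [-0.7, -0.0, -0.6]
width: 0.6
grasp_force: 0.0
```

```bash
python3 -c "
from h import *
to((0,95,130),(0,75,130)); ball()"
```

```text
t 9.78 machine pos [-64.7  96.4 130.6] F [-0.7  0.  -0.6] q [-0.52  0.34  2.03 -0.    0.77 -0.59] w 0.6
(0, 95, 130) [-0.008  0.323  0.003] turn [-0.001 -0.     0.002]
(0, 75, 130) [-0.108  0.323  0.003] turn [-0.001 -0.     0.002]
ball world [ 482.1 -278.2  145.7] machine [  0.3  35.2 145.7] n 226
```

Call:
{"api": "servo_tool", "payload": {
  "rows": [
    [0,0,0,0,0.1,0,0],
    [0,0,0,0,0.2,0,0],
    [0,0,0,0,0.3,0,0],
    [0,0,0,0,0.323,0,0],
    [0,0,0,-0.05,0.323,0,0],
    [0,0,0,-0.1,0.323,0,0],
    [0,0,0,-0.1,0.323,0,0]
  ]
}}

```text
t: 10.7
ee_pos: [480.1, -239.2, 130.7]
orientation: [2.141, 2.299, -0.0]
ft_force: [0.2, -0.1, 0.2]
width: 0.3
grasp_force: 0.0
```

Call:
{"api": "servo_tool", "payload": {
  "rows": [
    [0,0,0,-0.02,0,0,0],
    [0,0,0,-0.04,0,0,0],
    [0,0,0,-0.06,0,0,0],
    [0,0,0,-0.075,0,0,0],
    [0,0,0,-0.075,0,0,0]
  ]
}}

```text
t: 11.32
ee_pos: [481.6, -253.3, 130.7]
orientation: [2.139, 2.301, -0.0]
ft_force: [-0.3, 1.1, 1.4]
width: 0.3
grasp_force: 0.5
```

Call:
{"api": "servo_tool", "payload": {
  "rows": [
    [0,0,0,-0.02,0,0,0],
    [0,0,0,-0.04,0,0,0],
    [0,0,0,-0.06,0,0,0],
    [0,0,0,-0.075,0,0,0],
    [0,0,0,-0.075,0,0,0]
  ]
}}

```text
t: 11.95
ee_pos: [482.7, -268.6, 130.6]
orientation: [2.139, 2.3, -0.0]
ft_force: [0.0, 0.6, -1.1]
width: 0.4
grasp_force: 0.1
```

```bash
python3 -c "
from h import *
to((0,75,130)); ball()"
```

```text
t 11.95 machine pos [  1.6  44.7 130.6] F [ 0.1  0.6 -1.1] q [-0.53  0.44  1.86 -0.    0.84 -0.6 ] w 0.4
(0, 75, 130) [ 0.151 -0.008  0.003] turn [0.    0.    0.001]
ball world [ 483.6 -300.   149.4] machine [  0.3  13.3 149.4] n 260
```

Call:
{"api": "servo_tool", "payload": {
  "rows": [
    [0,0,0,-0.025,-0.002,0,0],
    [0,0,0,-0.05,-0.004,0,0],
    [0,0,0,-0.075,-0.006,0,0],
    [0,0,0,-0.1,-0.008,0,0],
    [0,0,0,-0.125,-0.008,0,0],
    [0,0,0,-0.15,-0.008,0,0],
    [0,0,0,-0.175,-0.008,0,0],
    [0,0,0,-0.2,-0.008,0,0],
    [0,0,0,-0.22,-0.008,0,0],
    [0,0,0,-0.22,-0.008,0,0]
  ]
}}

```text
t: 13.25
ee_pos: [484.2, -312.5, 130.5]
orientation: [2.139, 2.301, -0.0]
ft_force: [0.0, -0.0, 0.2]
width: 0.5
grasp_force: 0.0
```

```bash
python3 -c "
from h import *
to((0,-5,130)); ball()"
```

```text
t 13.25 machine pos [ -0.    0.8 130.5] F [ 0.  -0.1  0.2] q [-0.59  0.47  1.8  -0.    0.87 -0.67] w 0.5
(0, -5, 130) [-0.029  0.     0.002] turn [-0.     0.     0.001]
ball world [ 486.7 -343.9  146.6] machine [  0.2 -30.7 146.6] n 98
```

Call:
{"api": "servo_tool", "payload": {
  "rows": [
    [0,0,0,-0.01,0,0,0],
    [0,0,0,-0.02,0,0,0],
    [0,0,0,-0.025,0,0,0],
    [0,0,0,-0.025,0,0,0]
  ]
}}

```text
t: 13.8
ee_pos: [484.5, -317.1, 130.6]
orientation: [-2.139, -2.301, 0.0]
ft_force: [-0.3, 2.1, -1.3]
width: 0.5
grasp_force: 0.7
```

```bash
python3 -c "
from h import *
to((0,-5,130)); ball()"
```

```text
t 13.8 machine pos [ -0.   -3.8 130.6] F [-0.1  2.1 -1.3] q [-0.6   0.48  1.8  -0.    0.87 -0.67] w 0.5
(0, -5, 130) [-0.006  0.     0.003] turn [-0.    -0.     0.001]
ball world [ 486.9 -348.7  145.5] machine [ 1.000e-01 -3.550e+01  1.455e+02] n 60
```

Call:
{"api": "servo_tool", "payload": {
  "rows": [
    [0,0,0,0.05,0,0,0],
    [0,0,0,0.12,0,0,0],
    [0,0,0,0.12,-0.1,0,0],
    [0,0,0,0.12,-0.23,0,0],
    [0,0,0,0.12,-0.31,0,0],
    [0,0,0,0,-0.31,0,0],
    [0,0,0,-0.1,-0.31,0,0],
    [0,0,0,-0.162,-0.31,0,0],
    [0,0,0,-0.162,-0.31,0,0]
  ]
}}

```text
t: 14.98
ee_pos: [425.5, -355.2, 130.5]
orientation: [2.14, 2.3, 0.0]
ft_force: [1.2, 1.1, -0.5]
width: 0.4
grasp_force: 0.0
```

Call:
{"api": "servo_tool", "payload": {
  "rows": [
    [0,0,0,0,0.03,0,0],
    [0,0,0,0,0.06,0,0],
    [0,0,0,0,0.09,0,0],
    [0,0,0,0,0.12,0,0],
    [0,0,0,0,0.14,0,0],
    [0,0,0,0,0.14,0,0]
  ]
}}

```text
t: 15.72
ee_pos: [453.4, -351.8, 130.7]
orientation: [2.138, 2.301, 0.0]
ft_force: [-0.7, 0.2, -1.2]
width: 0.6
grasp_force: 0.0
```

```bash
python3 -c "
from h import *
to((5,-36,130)); ball()"
```

```text
t 15.72 machine pos [-33.6 -36.2 130.7] F [-0.7  0.3 -1.2] q [-0.68  0.47  1.81  0.    0.86 -0.75] w 0.6
(5, -36, 130) [0.    0.193 0.003] turn [0.    0.    0.001]h.py:31: RuntimeWarning: Mean of empty slice.
  s=least_squares(lambda q:np.linalg.norm(P-q,axis=1)-20,P.mean(0)+[8,5,-8],loss='soft_l1',f_scale=2.).x
  ret = um.true_divide(
Traceback (most recent call last):
  File "h.py", line 31, in ball
    s=least_squares(lambda q:np.linalg.norm(P-q,axis=1)-20,P.mean(0)+[8,5,-8],loss='soft_l1',f_scale=2.).x
      ~~~~~~~~~~~~~^^^^^^^^^^^^^^^^^^^^^^^^^^^^^^^^^^^^^^^^^^^^^^^^^^^^^^^^^^^^^^^^^^^^^^^^^^^^^^^^^^^^^
ValueError: Initial guess is outside of provided bounds
```

Call:
{"api": "servo_tool", "payload": {
  "rows": [
    [0,0,0,0,0.02,0,0],
    [0,0,0,0,0.04,0,0],
    [0,0,0,0,0.06,0,0],
    [0,0,0,0,0.08,0,0],
    [0,0,0,0,0.1,0,0],
    [0,0,0,0,0.12,0,0],
    [0,0,0,0,0.14,0,0],
    [0,0,0,0,0.16,0,0],
    [0,0,0,0,0.17,0,0],
    [0,0,0,0,0.17,0,0]
  ]
}}

```text
t: 17.02
ee_pos: [487.0, -349.3, 130.5]
orientation: [-2.139, -2.301, 0.0]
ft_force: [-1.6, -0.6, -0.1]
width: 0.7
grasp_force: 0.5
```

Call:
{"api": "servo_tool", "payload": {
  "rows": [
    [0,0,0,0,0.01,0,0],
    [0,0,0,0,0.015,0,0],
    [0,0,0,0,0.015,0,0]
  ]
}}

```text
t: 17.4
ee_pos: [489.9, -349.0, 130.6]
orientation: [-2.139, -2.301, -0.0]
ft_force: [-1.2, 0.3, -0.5]
width: 0.3
grasp_force: 0.8
```

Call:
{"api": "servo_tool", "payload": {
  "rows": [
    [0,0,0,0,0.005,0,0],
    [0,0,0,0,0.01,0,0],
    [0,0,0,0,0.01,0,0]
  ]
}}

```text
t: 17.77
ee_pos: [491.7, -348.9, 130.5]
orientation: [-2.138, -2.301, 0.0]
ft_force: [-2.8, 0.3, -1.3]
width: 0.4
grasp_force: 1.4
```

Call:
{"api": "servo_tool", "payload": {
  "rows": [
    [0,0,0,0,0.004,0,0],
    [0,0,0,0,0.006,0,0],
    [0,0,0,0,0.006,0,0]
  ]
}}

```text
t: 18.15
ee_pos: [492.5, -348.8, 130.4]
orientation: [-2.138, -2.3, 0.001]
ft_force: [-5.5, 0.5, -1.3]
width: 0.7
grasp_force: 2.7
```

Call:
{"api": "servo_tool", "payload": {
  "rows": [
    [0,0,0,0,0.004,0,0],
    [0,0,0,0,0.006,0,0],
    [0,0,0,0,0.006,0,0]
  ]
}}

```text
t: 18.52
ee_pos: [492.9, -348.7, 130.4]
orientation: [-2.137, -2.299, 0.002]
ft_force: [-8.5, -1.1, 0.2]
width: 0.5
grasp_force: 4.1
```

The force is climbing against the slot end, so the lever is home. I'll back off, raise the arm and look.

Call:
{"api": "servo_tool", "payload": {
  "rows": [
    [0,0,0,0,-0.02,0,0],
    [0,0,0,0,-0.1,0,0],
    [0,0,0,0,-0.25,0,0],
    [0,0,0,0,-0.4,0,0],
    [0,0,0,0.1,-0.4,-0.2,0],
    [0,0,0,0.4,-0.4,-0.45,0],
    [0,0,0,0.7,-0.4,-0.45,0],
    [0,0,0,0.95,-0.4,-0.45,0],
    [0,0,0,0.95,-0.4,-0.45,0]
  ]
}}

```text
t: 19.65
ee_pos: [399.9, -162.4, 221.2]
orientation: [2.133, 2.305, 0.001]
ft_force: [0.7, -0.4, -0.5]
width: 0.3
grasp_force: 0.0
```

```bash
python3 - <<'E'
from h import *
to()
p,d=grab('scene'); cv2.imwrite('pics/s4.png',cv2.resize(p[160:310,290:450,::-1],None,fx=4,fy=4,interpolation=cv2.INTER_CUBIC))
p,X=cloud('scene'); m=np.zeros(X.shape[:2],bool); m[170:235,330:385]=1
m&=(p.max(-1)<60)&(X[...,2]>122)&(X[...,2]<170)&(abs(X[...,0]-510)<45); P=X[m]
from scipy.optimize import least_squares
s=least_squares(lambda q:np.linalg.norm(P-q,axis=1)-20,P.mean(0)+[8,5,-8],loss='soft_l1',f_scale=2.).x
print(len(P),s.round(1),(M.T@(s-C)).round(1))
E
```

```text
t 19.65 machine pos [-73.4 156.6 221.2] F [ 0.7 -0.4 -0.5] q [-0.41  0.14  2.04  0.    0.96 -0.49] w 0.3
249 [ 521.6 -344.8  141. ] [ 35.  -34.1 141. ]
```

View pics/s4.png

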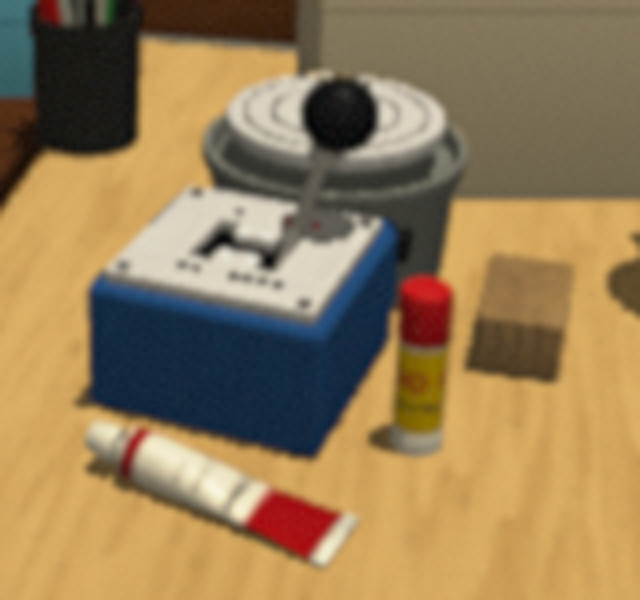

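The ball is at machine (35,-34,141), the end of slot 3, with the rod at the far end of the right lane (290,235). The glue stick, tube and block stand where they were.

```bash
python3 -c "
from workcell import ctrl
print(ctrl.close_job())"
```

```text
the job is handed in; nothing more can be done
None
```

The lever is fully home in third slot, pushed there by the side of the ball through neutral without entering slot 1 or 4; nothing nearby appears to have moved, and I handed the job in at about 20 s.

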